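# Third hand for a pocket-screwed face frame

## Robot

A 6-joint arm with a two-finger parallel gripper is mounted at the origin on the work surface. World frame = base frame: x ahead of the robot, y to its left, z up, the work surface at z = 0. Lengths are in mm, angles in rad, forces in N, time in s.
With the tool pointing down it reaches from about 275 to 750 mm from the base axis. Payload 10.2 kg.
Tool frame: the origin (TCP) lies at the very end of the fingers, on their centre line; the grasp point (between the pads) lies 19 mm behind it; z points along the fingers, y is the line along which they close (so a half turn about z gives the same grasp; the last joint's range is limited). The gripper opens to 85 mm and grips with 20 to 120 N. Pads are 22 mm wide; open, the fingers measure 114 mm over their backs; the gripper's body (76 mm by 85 mm) begins 54 mm behind the grasp point. The pads swing forward as they close: fully open they stand 13 mm farther back than shut.
Start: joints at [0.889, 0.313, 1.498, -0, 1.331, -0.223], TCP at [232.521, 470.707, 231.294] pointing down, gripper open.
Joint ranges: [-2.94, 2.94], [-0.97, 2.17], [0.19, 2.56], [-1.23, 4.37], [0.02, 3.11], [-2.88, 2.88]. Speed limits (rad/s): [2.39, 2.39, 3.01, 3.14, 3.14, 3.14].

## Interface

Orientations are given as a unit quaternion [w, x, y, z].
In Python, from rig import * gives the robot as it stands. The module is installed in compiled form; this text tells all that it offers.
- The arm moves only by the shell command python3 -m crank 'ROWS' [FORCE]. ROWS is JSON, a list that holds one entry, the list of rows, each a list of 7 numbers: the shift along the tool's x, y, z in units of 25 mm (1.0 is 25 mm), then the turn, a rotation vector about the tool's x, y, z in units of 8 degrees (1.0 is 8 degrees), then the finger opening in mm, from 0 to 85.4. A call has exactly 8 rows; each row shifts and turns the commanded pose from where the row before left it, along the tool's axes as they then stand; what a row does not reach is not made up. A row lasts 1/10 s, in which the tool goes at most 50 mm and 8.59 degrees, less where a joint would pass 70% of its speed; a pose out of reach is approached as far as the arm can. A call is refused whole if a number of a shift passes 1 or a number of a turn 1, either way. A call with a gripper value outside its range is refused whole. The fingers move at their own pace and stop on an object; FORCE is the grip in N (left out, the last holds). Time passes only in rows, so rows that do not move let the fingers close, or fill a call up. It gives the time, the measured TCP pose, the force, the opening and the grip force at its end, in the units of the state.
- sense(): the state, without advancing time (a new reading comes with each control period).
- capture(name): name is "scene" or "top" or "wrist"; returns the picture (420x560x3 uint8, blue, green, red); there is no depth.
- camera_model(name): a dict with "fx", "fy", "cx", "cy" (pixels), "world_from_camera" (4x4, takes a point from camera to world coordinates); the wrist camera has in their place "T_tool_cam" (4x4, takes a point from camera to tool coordinates, whose origin is the TCP and whose axes are the flange's). Camera axes: x right, y up, looking along -z (the intrinsics and any distortion apply to the point x, -y, -z); pixel columns grow to the right and rows downward; lengths in mm; the calibration is good to about 2 mm. A picture is of the moment at which its call begins: read the wrist's pose just before it. camera_model takes no time and is no camera call.
- finish_job(): hands the job in; it is judged then, once.
The state is a dict: "time_s": time; "joints": joint angles; "dq": joint speeds; "tau": joint torques, N m; "eef_pos": TCP position; "ee_rot": TCP orientation; "force": force on the tool from outside, world axes, zero at the start; "wrist_torque": the same for the moment, N m; "grip_width": opening from 0.0 (shut) to 1.0 (fully open); "grip_force": force on a finger pad.
Only numpy, scipy, OpenCV 4.12 (cv2) and the standard library are available. Lean on these libraries where they do the work, as an engineer would, in place of code of your own. Each camera call takes 0.05 s, during which the arm holds its last target. There are 200 camera calls.

## Task

First lock the stop on the fence: turn the wing knob on top of it clockwise (seen from above) as far as it goes. Then take the rail with the pocket holes and set it flat on the bench, holes up, one end squarely against the clamped stile and one long edge against the stop, bringing it up gently. I am about to drive the screws, so be my third hand: keep the rail pressed onto the stile with a steady push of about 12 N (not under 5 N, not over 20 N), finish your program while still holding it like that, and leave everything else on the bench where it lies.

Things in the scene. Friction and masses are not known exactly. Their poses are not given: they have to be found in the camera images.
- fence: Fixed aluminium T-track fence, 45 mm deep, 460 long, 45 high, a toggle clamp (to 85 mm high) on top 185 mm either side of its middle. Origin: on the bench below the middle of the STILE'S FRONT EDGE (the fence's own front face is at x = +50 mm). x is level, from the robot's side to the fence: the direction to press the rail; y to the left along the fence, z up.
- stile: Light wooden stile, 50 mm wide, 420 mm long, 20 mm thick, lying flat in front of the fence and clamped (fixed). Origin: centre of its underside, 25 mm behind its front edge; axes as the fence's. Its front edge, facing the robot, is what the rail's end is pressed against.
- stop: Dark steel stop on the fence; it does not shift when touched. In front of the stile is its upright plate, 10 mm thick, from x = -48 to -2 mm, 57 high; its arm crosses 13 mm above the stile. Origin: on the bench, in line with the stile's front edge, in the plane of the plate's working face, which looks to -y (plate at y = 0 to 10). Axes as the fence's. Rail against it: centre line at y = -22.5 mm.
- knob_grip (a point): Grip point of the black wing knob on the stop: on its vertical axis, 83 mm above the bench. The wing is an upright bar 52 mm long, 14 wide, 24 tall (64 to 88 mm above the bench); the steel under it reaches 57 mm. x lies along the wing and turns with it. In the stop's frame the axis is at x = +72.5, y = +28 mm.
- knob (a joint): Turn of the wing knob in rad: 0 is loose (wing square to the fence); it grows clockwise seen from above; the hard end stop (locked) is at 1.40. It starts between 0 and 0.5 and stays where it is left; friction about 0.06 N m.
- rail: Light wooden bar 200 mm long, 45 wide, 20 thick, about 0.13 kg, lying flat with two slanted pocket holes (9 x 36 mm) in the top near EACH end, so either end may go to the stile. Starts on the bench at the far left or right, nearer to the robot than the fence. Origin: centre of its underside; x along it, z up. When home its origin is 100 mm in front of the stile's front edge.
- offcut: Bystander: plain light wooden offcut, same width and thickness as the rail but 120 mm long and without pocket holes; it lies on the other side from the rail. Origin: centre of its underside.
- pencil: Bystander: flat carpenter's pencil, 175 mm long, 14 x 8 mm, lying in front of the stile, left of the stop and about 115 mm left of the fence's middle, about 20 to 220 mm from the stile, roughly parallel to the fence's x. Origin: underside, near its middle.
- tape: Bystander: grey tape measure lying flat, 72 mm across, 35 mm high, behind the fence. Origin: centre of the underside.
- screw_tub: Bystander: grey open tub of screws, 90 x 120 x 50 mm, behind the fence. Origin: centre of the underside.
- glue: Bystander: glue bottle standing, 64 mm diameter, 170 mm tall, far left. Origin: centre of the underside.
- driver: Bystander: cordless drill driver lying on its side, 68 mm high, at the right, beyond the fence's end, its handle to the right. Origin: under its motor.
Not all that is in view belongs to the job. Leave any green look-alike of the stop alone.

How it is judged:
By the outcome, as a careful person would: the job done as asked, in the order asked, and still so for the second after the job is handed in, while the arm keeps its last pose, push and grip.
It also fails if it takes over 72 s, if anything falls off the work surface, if the arm or the gripper's body presses on something with over 40 N, if the wrist force passes 120 N, or if a joint passes its speed limit or range.

## Working session

There is one attempt and no reset: what is moved stays moved. The work goes in short steps, Python scripts to look and compute and a shell command to move; the robot and the scene stay as the last step left them, time stands still between calls to the robot, and variables do not carry over. Pictures are saved under pics/ and viewed, at most 10 in all, crops included, and the job is handed in when it is done.

```bash
mkdir -p pics; cat > h.py <<'E'
from rig import *
import numpy as np, cv2
def proj_ray(name,u,v,z):
    m=camera_model(name); T=np.array(m["world_from_camera"])
    d=T[:3,:3]@np.array([(u-m["cx"])/m["fx"],-(v-m["cy"])/m["fy"],-1]); o=T[:3,3]
    return o+d*(z-o[2])/d[2]
def pix(name,P):
    m=camera_model(name); T=np.array(m["world_from_camera"])
    p=T[:3,:3].T@(np.array(P,float)-T[:3,3]); return np.array([m["cx"]-m["fx"]*p[0]/p[2], m["cy"]+m["fy"]*p[1]/p[2]])
E
python3 - <<'E'
from h import *
s=sense(); print(s)
for n in("scene","top"):
    m=camera_model(n);print(n,m); cv2.imwrite(f"pics/{n}0.png",capture(n))
print(camera_model("wrist"))
E
```

```text
{'time_s': 0.0, 'joints': array([ 8.88587725e-01,  3.13408360e-01,  1.49843893e+00,  2.16056545e-05,
        1.33097251e+00, -2.23395632e-01]), 'dq': array([ 0.00075624, -0.0002217 , -0.00092371, -0.00158232,  0.00100397,
        0.00084161]), 'tau': array([-3.83520364e-04, -4.12268543e+01, -2.59742332e+01, -2.89867821e-04,
        4.15216389e-03, -2.43664749e-05]), 'eef_pos': array([232.35591918, 470.50229681, 230.75567994]), 'ee_rot': array([-2.77865635e-04,  2.27402060e-01,  9.73800763e-01, -5.47151326e-04]), 'force': array([ 0.05031059, -0.29274354, -1.00367085]), 'wrist_torque': array([-0.00987137,  0.05426983, -0.00393231]), 'grip_force': 0.0, 'grip_width': 0.9999467707986455}
scene {'fx': 439.820727355373, 'fy': 439.820727355373, 'cx': 284.1579860160898, 'cy': 215.13068014842992, 'world_from_camera': array([[-7.86645126e-01, -4.97688668e-01,  3.65370273e-01,
         9.33159651e+02],
       [ 6.17331116e-01, -6.24855424e-01,  4.77972794e-01,
         5.30675101e+02],
       [-9.57804653e-03,  6.01549407e-01,  7.98778174e-01,
         9.58700790e+02],
       [ 0.00000000e+00,  
[... 291 characters left out ...]
844e-01,  1.27171875e-02,  1.03231166e-02,
         4.08687857e+01],
       [ 1.11287801e-02,  6.50020502e-02,  9.97823072e-01,
         1.60238811e+03],
       [ 0.00000000e+00,  0.00000000e+00,  0.00000000e+00,
         1.00000000e+00]])}
{'fx': 320.98981703893173, 'fy': 320.98981703893173, 'cx': 274.1431067275035, 'cy': 210.34142793604303, 'T_tool_cam': array([[-6.05468975e-04,  9.64333636e-01,  2.64689010e-01,
         6.70935342e+01],
       [ 9.99999555e-01,  3.92374371e-04,  8.57946094e-04,
        -4.47027330e-01],
       [ 7.23489093e-04,  2.64689412e-01, -9.64333444e-01,
        -1.42791928e+02],
       [ 0.00000000e+00,  0.00000000e+00,  0.00000000e+00,
         1.00000000e+00]])}
```

View pics/top0.png

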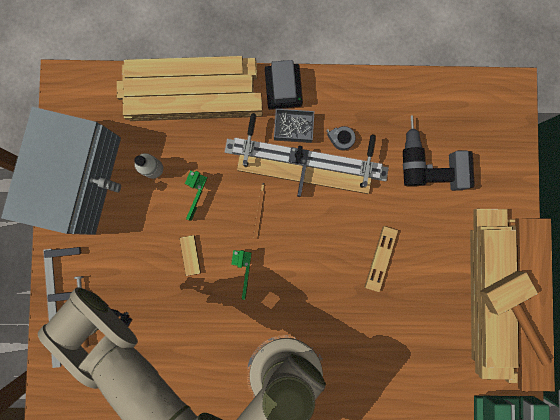

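View pics/scene0.png

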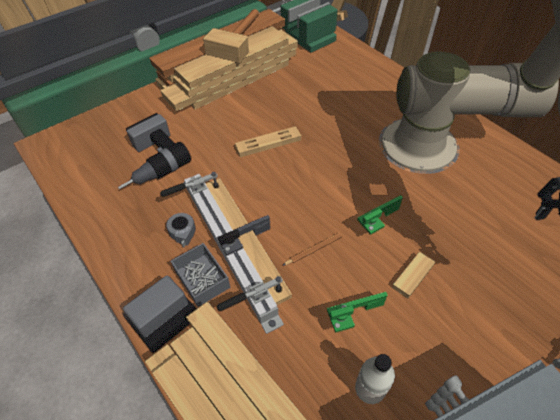

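The top view shows four stop-like or rail-like candidates:
- **Stop:** the dark steel one on the fence (300,165) fits. The green ones at (195,192) and (243,270) are look-alikes.
- **Rail:** the bar with holes at (382,259) fits. The plain one at (191,255) is the offcut, and the pencil is at (262,210).

I'll confirm with an enlarged crop.

```bash
python3 - <<'E'
from h import *
im=cv2.imread("pics/top0.png")[130:300,220:405]
cv2.imwrite("pics/crop0.png",cv2.resize(im,None,fx=3.5,fy=3.5,interpolation=cv2.INTER_CUBIC))
E
```

```text
(no output)
```

View pics/crop0.png

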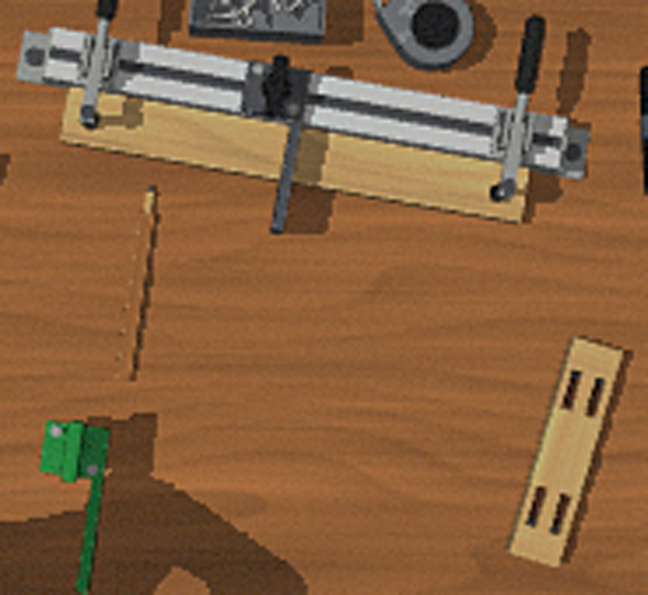

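The crop confirms both. The dark stop's plate runs (295,125) to (278,230), with the black wing knob at about (277,85). The holed rail's corners are (577,337), (630,350), (562,566) and (510,550).

```bash
python3 - <<'E'
from h import *
f=lambda u,v,z:proj_ray("top",220+(u+.5)/3.5-.5,130+(v+.5)/3.5-.5,z)
L=f(62,143,20);R=f(522,220,20);print("stile",L,R,np.linalg.norm(L-R))
ey=(L-R)/np.linalg.norm(L-R); yaw=np.arctan2(-ey[0],ey[1]);print("yaw",yaw,np.degrees(yaw)); ex=np.array([ey[1],-ey[0],0])
# right edge of plate top at z57
a=f(299,135,57);b=f(284,232,57);print("plate R edge",a,b, np.degrees(np.arctan2(*(a-b)[[1,0]])))
mid=(L+R)/2;print("mid",mid)
for p in (a,b): print("in fence", (p-mid)@ex,(p-mid)@ey)
k0=f(281,57,88);k1=f(273,116,88);print("knob ends",k0,k1,(k0+k1)/2,np.degrees(np.arctan2(*(k0-k1)[[1,0]])))
k=(k0+k1)/2;print("knob fence",(k-mid)@ex,(k-mid)@ey)
c=[f(u,v,20) for u,v in((577,337),(630,350),(562,566),(510,550))]
c=np.array(c);print(c,c.mean(0));d=(c[0]+c[1]-c[2]-c[3])/2;print(np.linalg.norm(d),np.degrees(np.arctan2(d[1],d[0])))
E
```

```text
stile [630.99719477 157.41505329  20.        ] [ 567.20282773 -255.0516057    20.        ] 417.3708974544321
yaw -0.15344964323827337 -8.792016925341255
plate R edge [635.77645042 -52.47834351  57.        ] [550.38211669 -40.13087968  57.        ] -8.227573625126958
mid [599.10001125 -48.8182762   20.        ]
in fence 36.804914044621725 1.9888652818965566
in fence -49.47329651176885 1.1388771362556993
knob ends [698.69171761 -34.52236025  88.        ] [647.44202901 -28.13261991  88.        ] [673.06687331 -31.32749008  88.        ] -7.106885078259296
knob fence 70.42429412119517 28.590961505456278
[[ 463.12545534 -304.23109323   20.        ]
 [ 452.12530688 -351.55846246   20.        ]
 [ 260.58628787 -290.64721064   20.        ]
 [ 274.1089433  -244.58542011   20.        ]] [ 362.48649835 -297.75554661   20.        ]
199.59739750954176 -17.577782013827218
```

```bash
python3 -m crank '[[[0,0,0,0,0,-0.74,50],[0,0,0,0,0,-0.74,50],[0,0,0,0,0,-0.74,50],[-0.97,-0.81,0,0,0,0,50],[-0.97,-0.81,0,0,0,0,50],[-0.97,-0.81,0,0,0,0,50],[-0.97,-0.81,0,0,0,0,50],[-0.97,-0.81,0,0,0,0,50]]]' 40
python3 -m crank '[[[-0.97,-0.81,0.1,0,0,0,50],[-0.97,-0.81,0.1,0,0,0,50],[-0.97,-0.81,0.1,0,0,0,50],[-0.97,-0.81,0.1,0,0,0,50],[-0.97,-0.81,0.1,0,0,0,50],[-0.97,-0.81,0.1,0,0,0,50],[-0.97,-0.81,0.1,0,0,0,50],[-0.97,-0.81,0.1,0,0,0,50]]]'
python3 -m crank '[[[-0.97,-0.81,0.1,0,0,0,50],[-0.97,-0.81,0.1,0,0,0,50],[-0.97,-0.81,0.1,0,0,0,50],[-0.97,-0.81,0.1,0,0,0,50],[-0.97,-0.81,0.1,0,0,0,50],[0,0,0.1,0,0,0,50],[0,0,0,0,0,0,50],[0,0,0,0,0,0,50]]]'
cat >> h.py <<'E'
from scipy.spatial.transform import Rotation as Rn
def tool():
    s=sense(); q=s["ee_rot"]; return s["eef_pos"],Rn.from_quat([q[1],q[2],q[3],q[0]]).as_matrix(),s
def wpix(P,pos,Rm):
    m=camera_model("wrist");T=np.array(m["T_tool_cam"]); c=T[:3,:3].T@(Rm.T@(np.array(P,float)-pos)-T[:3,3])
    return np.array([m["cx"]-m["fx"]*c[0]/c[2],m["cy"]+m["fy"]*c[1]/c[2]])
def wray(u,v,z,pos,Rm):
    m=camera_model("wrist");T=np.array(m["T_tool_cam"]); d=T[:3,:3]@np.array([(u-m["cx"])/m["fx"],-(v-m["cy"])/m["fy"],-1])
    o=pos+Rm@T[:3,3]; d=Rm@d; return o+d*(z-o[2])/d[2]
E
python3 - <<'E'
from h import *
p,R,s=tool();print(p,R,s["force"],s["joints"]); np.savez("w1.npz",p=p,R=R)
cv2.imwrite("pics/w1.png",capture("wrist")); print(wpix([673.5,-31,88],p,R))
E
```

```text
time_s: 0.9
eef_pos: [338.0, 351.5, 231.1]
ee_rot: [-0.0, 0.074, 0.997, -0.0]
force: [1.0, 0.6, -0.1]
grip_width: 0.585
grip_force: 0.0
time_s: 1.7
eef_pos: [505.8, 162.5, 210.9]
ee_rot: [-0.0, 0.074, 0.997, -0.0]
force: [0.1, 1.3, 0.4]
grip_width: 0.588
grip_force: 0.0
time_s: 2.5
eef_pos: [609.7, 46.2, 196.2]
ee_rot: [-0.0, 0.074, 0.997, 0.0]
force: [-0.7, -0.1, 0.3]
grip_width: 0.584
grip_force: 0.0
[609.66671191  46.20145874 196.22311204] [[-9.89050671e-01  1.47575111e-01 -5.97784299e-04]
 [ 1.47575011e-01  9.89050844e-01  2.08929149e-04]
 [ 6.22071808e-04  1.18423491e-04 -9.99999800e-01]] [-0.70585585 -0.13649922  0.32934171] [-1.15802650e-01  5.30745502e-01  1.26926654e+00  1.42157645e-04
  1.34219853e+00 -1.53851518e+00]
[198.014202  291.1965687]
```

View pics/w1.png

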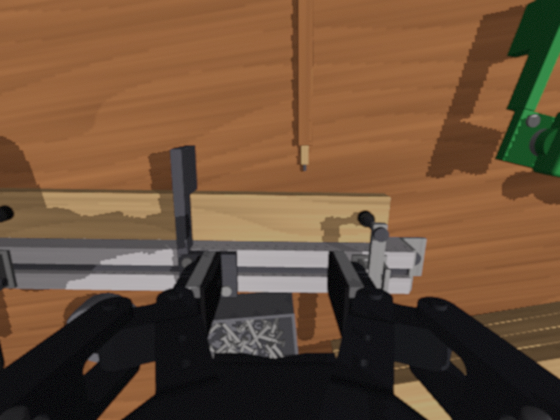

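The wrist view shows the stile's front edge along row ~193 with its left end at (389,197). The stop plate's near end is at (172–195,148), the pencil tip at (304,165), and the left finger hides the knob.

```bash
python3 - <<'E'
from h import *
w=np.load("w1.npz");p,R=w["p"],w["R"]
a=wray(10,190,20,p,R);b=wray(386,196,20,p,R);print("stile",a,b,np.degrees(np.arctan2(*(b-a)[[1,0]])))
c=wray(172,150,57,p,R);d=wray(178,238,57,p,R);print("plate face",c,d,np.degrees(np.arctan2(*(d-c)[[1,0]])))
print("left corner",b)
# top image: refine by gradient is optional; predicted knob
for k in([673.5,-31,83],): print("tool delta units",R.T@(np.array([k[0],k[1],110])-p)/25)
E
```

```text
stile [ 568.7435869  -218.91697095   20.        ] [631.40007699 157.46363193  20.        ] 80.54858086812784
plate face [552.78020681 -35.37625559  57.        ] [632.67616901 -48.56133466  57.        ] -9.370952588428379
left corner [631.40007699 157.46363193  20.        ]
tool delta units [-2.98323998 -2.67784697  3.44675226]
```

```bash
python3 -m crank '[[[-0.6,-0.52,0.5,0,0,0,50],[-0.6,-0.52,0.5,0,0,0,50],[-0.6,-0.52,0.5,0,0,0,50],[-0.6,-0.52,0.5,0,0,0,50],[-0.6,-0.52,0.5,0,0,0,50],[0,0,0.5,0,0,0,50],[0,0,0,0,0,0,50],[0,0,0,0,0,0,50]]]' 40
python3 - <<'E'
from h import *
p,R,s=tool();print(p,R[:,1],s["joints"]); np.savez("w2.npz",p=p,R=R)
w=capture("wrist");cv2.imwrite("pics/w2.png",w); print(wpix([674.5,-29,88],p,R),wpix(p,p,R))
E
```

```text
time_s: 3.35
eef_pos: [674.3, -28.8, 121.8]
ee_rot: [0.0, 0.074, 0.997, 0.0]
force: [-0.3, 1.0, -0.0]
grip_width: 0.581
grip_force: 0.0
[674.34836851 -28.79645972 121.82854861] [1.47215879e-01 9.89104377e-01 1.27584532e-04] [-2.15896280e-01  7.35602620e-01  1.12126454e+00  1.34645897e-04
  1.28470657e+00 -1.63897771e+00]
[274.78541009 241.54585277] [275.2643681  266.21773095]
```

View pics/w2.png

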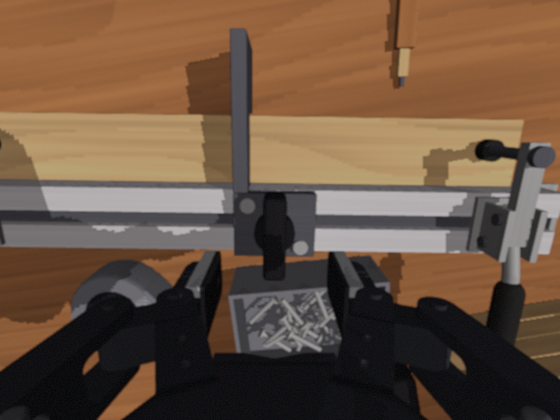

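The wing is seen end to end, (275,193)–(274,280), parallel to the tool x axis and centred between the fingers. The plate's near end is at (232,30), and the stile's front edge runs (0,113)–(520,120).

```bash
python3 - <<'E'
from h import *
w=np.load("w2.npz");p,R=w["p"],w["R"]
t=lambda P:np.round(R.T@(P-p),1)
for n,u,v,z in(("far",274,280,88),("near88",275,193,88),("near64",275,193,64),("l",263,240,88),("r",286,240,88),("plateN",231,30,57),("plateF",235,190,57),("st",3,113,20),("st",520,120,20)):
    P=wray(u,v,z,p,R);print(n,np.round(P,1),t(P))
E
```

```text
far [699.  -33.1  88. ] [-25.   -0.7  33.8]
near88 [645.8 -24.6  88. ] [28.9 -0.1 33.8]
near64 [650.9 -25.3  64. ] [23.7 -0.  57.8]
l [672.5 -35.7  88. ] [ 0.8 -7.1 33.8]
r [674.5 -22.4  88. ] [ 0.8  6.4 33.8]
plateN [552.9 -36.6  57. ] [119.  -25.6  64.8]
plateF [646.5 -51.3  57. ] [ 24.2 -26.4  64.8]
st [ 572.1 -214.2   20. ] [  73.9 -198.4  101.8]
st [632.8 159.1  20. ] [ 68.8 179.8 101.8]
```

```bash
python3 -m crank '[[[0.04,0,0.4,0,0,0,50],[0,0,0.4,0,0,0,50],[0,0,0.4,0,0,0,50],[0,0,0.4,0,0,0,50],[0,0,0.4,0,0,0,50],[0,0,0.22,0,0,0,50],[0,0,0,0,0,0,5],[0,0,0,0,0,0,5]]]' 40
python3 -m crank '[[[0,0,0,0,0,0,5],[0,0,0,0,0,0,5],[0,0,0,0,0,0,5],[0,0,0,0,0,0,5],[0,0,0,0,0,0,5],[0,0,0,0,0,0,5],[0,0,0,0,0,0,5],[0,0,0,0,0,0,5]]]'
```

```text
time_s: 4.2
eef_pos: [673.9, -29.8, 66.0]
ee_rot: [0.0, 0.074, 0.997, -0.0]
force: [0.8, -0.3, -0.1]
grip_width: 0.257
grip_force: 0.0
time_s: 5.0
eef_pos: [674.1, -29.0, 66.5]
ee_rot: [0.001, 0.074, 0.997, 0.001]
force: [1.0, 5.4, 1.9]
grip_width: 0.15
grip_force: 41.0
```

```bash
python3 -m crank '[[[0,0,0,0,0,0.5,5],[0,0,0,0,0,0.9,5],[0,0,0,0,0,0.9,5],[0,0,0,0,0,0.9,5],[0,0,0,0,0,0.9,5],[0,0,0,0,0,0.9,5],[0,0,0,0,0,0.9,5],[0,0,0,0,0,0.9,5]]]'
python3 -c "
from rig import *;s=sense();print(s['wrist_torque'],s['joints'])"
python3 -m crank '[[[0,0,0,0,0,0.9,5],[0,0,0,0,0,0.8,5],[0,0,0,0,0,0.6,5],[0,0,0,0,0,0.4,5],[0,0,0,0,0,0.2,5],[0,0,0,0,0,0,5],[0,0,0,0,0,0,5],[0,0,0,0,0,0,5]]]'
python3 -c "
from rig import *;s=sense();print(s['wrist_torque'],s['joints'])"
```

```text
time_s: 5.8
eef_pos: [674.5, -28.2, 66.5]
ee_rot: [0.001, 0.524, 0.852, 0.001]
force: [4.6, 8.8, 0.0]
grip_width: 0.154
grip_force: 40.5
[ 1.3371858  -0.60144495  0.08615059] [-0.21585829  0.79089109  1.17271709  0.00257283  1.17590869 -0.68505814]
time_s: 6.6
eef_pos: [674.9, -28.1, 66.5]
ee_rot: [0.001, 0.683, 0.731, 0.002]
force: [6.8, 8.2, 0.1]
grip_width: 0.154
grip_force: 40.4
[ 1.47548873 -0.89436102 -0.04233802] [-0.21573335  0.79104173  1.17231123  0.00313563  1.1750551  -0.28510519]
```

```bash
python3 -m crank '[[[0,0,0,0,0,0.15,5],[0,0,0,0,0,0.15,5],[0,0,0,0,0,0.1,5],[0,0,0,0,0,0.1,5],[0,0,0,0,0,0.1,5],[0,0,0,0,0,0.1,5],[0,0,0,0,0,0,5],[0,0,0,0,0,0,5]]]'
python3 -c "
from rig import *;s=sense();print(s['wrist_torque'],s['joints'])"
python3 -m crank '[[[0,0,0,0,0,0.1,5],[0,0,0,0,0,0.1,5],[0,0,0,0,0,0,5],[0,0,0,0,0,0,5],[0,0,0,0,0,0,5],[0,0,0,0,0,0,5],[0,0,0,0,0,0,5],[0,0,0,0,0,0,5]]]'
python3 -c "
from rig import *;s=sense();print(s['wrist_torque'],s['joints'])"
```

```text
time_s: 7.4
eef_pos: [675.0, -28.1, 66.5]
ee_rot: [0.001, 0.717, 0.697, 0.002]
force: [7.1, 8.8, -0.9]
grip_width: 0.153
grip_force: 42.3
[ 1.4613645  -1.02768481  0.95132845] [-0.21546237  0.79103385  1.17220321  0.00252312  1.17480616 -0.18898532]
time_s: 8.2
eef_pos: [675.0, -28.4, 66.6]
ee_rot: [0.001, 0.726, 0.687, 0.002]
force: [6.9, 7.4, -1.1]
grip_width: 0.153
grip_force: 52.6
[ 1.23729551 -1.02569386  0.94828624] [-0.21574426  0.79097884  1.17213451  0.00192958  1.17469819 -0.1610516 ]
```

```bash
python3 -m crank '[[[0,0,0,0,0,0,50],[0,0,0,0,0,0,50],[0,0,0,0,0,0,50],[0,0,0,0,0,0,50],[0,0,-0.8,0,0,0,50],[0,0,-1,0,0,0,50],[0,0,-1,0,0,0,50],[0,0,-1,0,0,0,70]]]' 40
python3 -c "
from h import *
im=capture('top')[130:300,220:405]
cv2.imwrite('pics/top1.png',cv2.resize(im,None,fx=3.5,fy=3.5,interpolation=cv2.INTER_CUBIC))"
python3 -m crank '[[[0,0,-0.5,0,0,-0.945,70],[0,0,0,0,0,-0.945,70],[0,0,0,0,0,-0.945,70],[0,0,0,0,0,-0.945,70],[0,0,0,0,0,-0.945,70],[0,0,0,0,0,-0.945,70],[0,0,0,0,0,-0.945,70],[0,0,0,0,0,-0.945,70]]]'
python3 -m crank '[[[0,0,0,0,0,-0.945,70],[0,0,0,0,0,-0.945,70],[0,0,0,0,0,0,70],[0.58,-0.94,0,0,0,0,70],[0.58,-0.94,0,0,0,0,70],[0.58,-0.94,0,0,0,0,70],[0.58,-0.94,0,0,0,0,70],[0.58,-0.94,0,0,0,0,70]]]'
python3 -m crank '[[[0.58,-0.94,0,0,0,0,70],[0.58,-0.94,0,0,0,0,70],[0.58,-0.94,0,0,0,0,70],[0.58,-0.94,0,0,0,0,70],[0.58,-0.94,0,0,0,0,70],[0.58,-0.94,0,0,0,0,70],[0,0,0,0,0,0,70],[0,0,0,0,0,0,70]]]'
python3 - <<'E'
from h import *
p,R,s=tool();print(p,R[:,1],s["joints"],s["force"]); np.savez("w3.npz",p=p,R=R)
w=capture("wrist");cv2.imwrite("pics/w3.png",w); print(wpix([362.5,-298,20],p,R))
E
```

```text
time_s: 9.0
eef_pos: [673.5, -30.0, 161.8]
ee_rot: [0.0, 0.727, 0.686, -0.0]
force: [0.9, 0.2, 0.1]
grip_width: 0.742
grip_force: 0.0
time_s: 9.85
eef_pos: [673.6, -30.0, 173.0]
ee_rot: [-0.0, 0.28, 0.96, -0.0]
force: [0.1, -1.3, 0.5]
grip_width: 0.822
grip_force: 0.0
time_s: 10.65
eef_pos: [567.9, -120.3, 173.2]
ee_rot: [0.0, 0.156, 0.988, -0.0]
force: [1.1, -0.9, -0.4]
grip_width: 0.82
grip_force: 0.0
time_s: 11.45
eef_pos: [443.0, -227.6, 173.4]
ee_rot: [0.0, 0.156, 0.988, -0.0]
force: [0.1, 0.1, 0.2]
grip_width: 0.821
grip_force: 0.0
[ 443.00056774 -227.6459085   173.43040019] [ 3.08047752e-01  9.51370896e-01 -1.97609388e-05] [-7.10438287e-01  3.08521947e-01  1.66236299e+00  1.57473852e-04
  1.17031106e+00 -1.96815567e+00] [0.06258525 0.09200734 0.23773543]
[172.94674738 136.36650377]
```

View pics/w3.png

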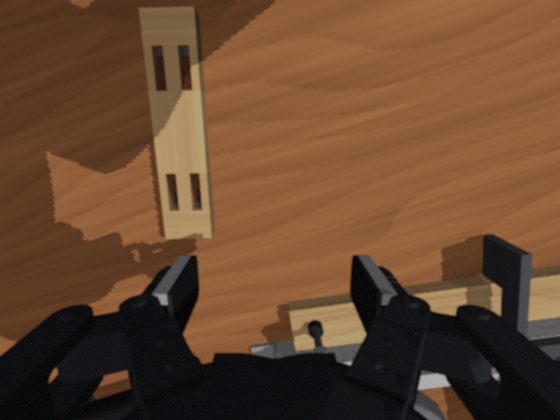

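The rail is at the upper left, its far end at (165,237)–(212,233) and near end at (139,10)–(195,8), with two pocket holes near each end.

```bash
python3 - <<'E'
from h import *
w=np.load("w3.npz");p,R=w["p"],w["R"]
c=np.array([wray(u,v,20,p,R) for u,v in((139.5,10.5),(195,8.5),(211,233),(165.5,237))]);print(c.round(1))
# left edge is top edge
d=c[3]-c[0];print("left edge",np.linalg.norm(d),np.degrees(np.arctan2(d[1],d[0])))
d2=c[2]-c[1];print("right",np.linalg.norm(d2),np.degrees(np.arctan2(d2[1],d2[0])), "widths",np.linalg.norm(c[0]-c[1]),np.linalg.norm(c[2]-c[3]))
m=c.mean(0);print("centre",m); print("tool delta",R.T@(m-p)/25)
E
```

```text
[[ 261.2 -285.1   20. ]
 [ 273.9 -241.4   20. ]
 [ 459.1 -298.4   20. ]
 [ 449.2 -342.3   20. ]]
left edge 196.51013490418205 -16.918145896404013
right 193.7819589517322 -17.102024445531033 widths 45.486181594525426 44.98349482392143
centre [ 360.84841507 -291.76641127   20.        ]
tool delta [ 2.33878857 -3.45224537  6.1362981 ]
```

View pics/top1.png

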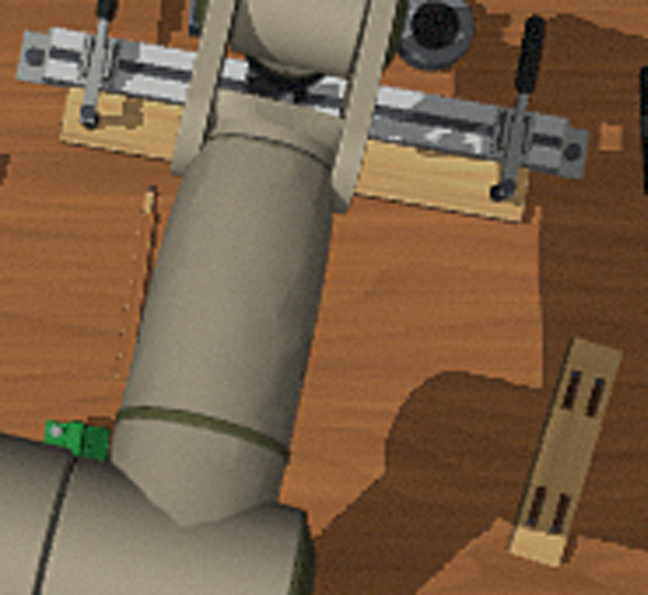

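```bash
python3 -m crank '[[[0.454,-0.71,0.4,0,0,-0.09,85],[0.454,-0.71,0.4,0,0,0,85],[0.454,-0.71,0.4,0,0,0,85],[0.454,-0.71,0.4,0,0,0,85],[0.454,-0.71,0.4,0,0,0,85],[0,0,0.8,0,0,0,85],[0,0,0.8,0,0,0,85],[0,0,0,0,0,0,85]]]' 40
python3 - <<'E'
from h import *
p,R,s=tool();print(p,R[:,0],R[:,1],s["force"]); print(R.T@(np.array([361.8,-294.5,3])-p)/25)
E
```

```text
time_s: 12.3
eef_pos: [362.4, -294.1, 81.5]
ee_rot: [-0.001, 0.148, 0.989, 0.002]
force: [0.3, -0.2, 0.2]
grip_width: 0.996
grip_force: 0.0
[ 362.41422101 -294.14704005   81.45357256] [-0.95615216  0.29285125  0.00334624] [0.29286008 0.95615193 0.00254043] [ 0.2662945  -0.15425751  0.20866544]
[ 0.00885599 -0.02866681  3.13812741]
```

```bash
python3 -m crank '[[[0,0,0.8,0,0,0,85],[0,0,0.8,0,0,0,85],[0,0,0.8,0,0,0,85],[0,0,0.5,0,0,0,85],[0,0,0.22,0,0,0,85],[0,0,0,0,0,0,85],[0,0,0,0,0,0,30],[0,0,0,0,0,0,30]]]' 50
python3 -m crank '[[[0,0,0,0,0,0,30],[0,0,0,0,0,0,30],[0,0,0,0,0,0,30],[0,0,0,0,0,0,30],[0,0,0,0,0,0,30],[0,0,0,0,0,0,30],[0,0,0,0,0,0,30],[0,0,0,0,0,0,30]]]'
```

```text
time_s: 13.1
eef_pos: [363.1, -295.8, 6.1]
ee_rot: [0.001, 0.148, 0.989, -0.001]
force: [0.4, -0.3, -0.4]
grip_width: 0.689
grip_force: 0.0
time_s: 13.9
eef_pos: [362.9, -295.7, 6.2]
ee_rot: [0.0, 0.148, 0.989, -0.0]
force: [-0.1, 2.6, 8.4]
grip_width: 0.509
grip_force: 51.7
```

```bash
python3 -m crank '[[[0,0,-0.3,0,0,0,30],[0,0,-0.5,0,0,0,30],[0,0,-0.4,0,0,0,30],[0,0,0,0,0,-0.5,30],[0,0,0,0,0,-0.49,30],[-0.2,0.5,0,0,0,0,30],[-0.25,0.84,0,0,0,0,30],[-0.25,0.84,0,0,0,0,30]]]' 60
python3 -m crank '[[[-0.25,0.84,0,0,0,0,30],[-0.25,0.84,0,0,0,0,30],[-0.25,0.84,0,0,0,0,30],[-0.25,0.84,0,0,0,0,30],[-0.25,0.84,0,0,0,0,30],[-0.25,0.5,0,0,0,0,30],[-0.2,0.2,0,0,0,0,30],[0,0,0,0,0,0,30]]]'
python3 - <<'E'
from h import *
p,R,s=tool();print(p,np.degrees(np.arctan2(R[1,0],R[0,0])),s["force"],s["grip_width"],s["grip_force"]); np.savez("w4.npz",p=p,R=R)
print(R.T@(np.array([476.4,-58.1,5])-p)/25)
w=capture("wrist");cv2.imwrite("pics/w4.png",w)
E
```

```text
time_s: 14.7
eef_pos: [389.0, -243.1, 35.5]
ee_rot: [-0.0, 0.081, 0.997, 0.0]
force: [0.1, -0.2, -2.1]
grip_width: 0.505
grip_force: 62.9
time_s: 15.5
eef_pos: [450.4, -129.5, 35.5]
ee_rot: [0.0, 0.079, 0.997, -0.0]
force: [-0.9, 0.1, -2.0]
grip_width: 0.507
grip_force: 62.9
[ 450.39215424 -129.51922409   35.45748189] 170.93209360015265 [-0.87682337  0.1353899  -2.03724078] 0.5069126656701181 62.880696058273315
[-0.57657826  2.98518401  1.21814156]
```

View pics/w4.png

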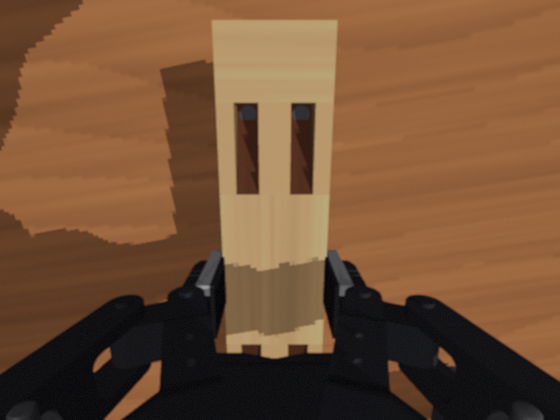

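The rail is held straight between the pads, near end at row 20 (columns 213–337), holes up. I'll measure how the rail sits in the tool.

```bash
python3 - <<'E'
from h import *
w=np.load("w4.npz");p,R=w["p"],w["R"]
for u,v in((213,20),(337,20),(222,240),(329,240)): print((R.T@(wray(u,v,49.3,p,R)-p)).round(1))
E
python3 -m crank '[[[-0.1,0.5,0,0,0,0,30],[-0.1,0.6,0,0,0,0,30],[-0.1,0.6,0,0,0,0,30],[-0.1,0.6,0,0,0,0,30],[-0.1,0.4,0,0,0,0,30],[-0.07,0.25,0,0,0,0,30],[0,0,0,0,0,0,30],[0,0,0,0,0,0,30]]]'
python3 - <<'E'
from h import *
p,R,s=tool();print(p,s["force"]);np.savez("w5.npz",p=p,R=R);cv2.imwrite("pics/w5.png",capture("wrist"));cv2.imwrite("pics/s5.png",capture("scene"));cv2.imwrite("pics/t5.png",capture("top"))
E
```

```text
[102.6 -22.4 -13.9]
[102.5  22.  -13.9]
[ 18.7 -22.8 -13.8]
[ 18.7  22.9 -13.9]
time_s: 16.35
eef_pos: [475.5, -59.8, 35.3]
ee_rot: [-0.0, 0.079, 0.997, -0.0]
force: [0.1, 0.1, -1.7]
grip_width: 0.512
grip_force: 62.9
[475.50710967 -59.82192777  35.25085502] [ 0.10057685  0.11382664 -1.74952612]
```

```bash
python3 - <<'E'
import cv2
cv2.imwrite("pics/s5c.png",cv2.resize(cv2.imread("pics/s5.png")[170:310,170:350],None,fx=4.2,fy=4.2,interpolation=cv2.INTER_CUBIC))
E
```

```text
(no output)
```

View pics/s5c.png

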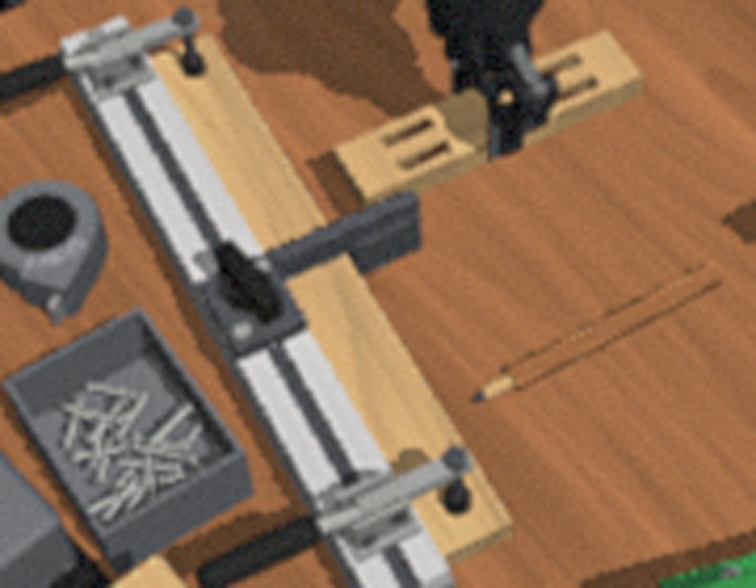

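The knob's wing (225,250)–(275,310) now lies nearly along the fence, so it is locked. The rail is on the correct side of the plate, with its far end short of the stile. Next I lower it.

```bash
python3 -m crank '[[[0,0,0.3,0,0,0,30],[0,0,0.4,0,0,0,30],[0,0,0.25,0,0,0,30],[0,0,0.12,0,0,0,30],[0,0,0.04,0,0,0,30],[0,0,0,0,0,0,30],[0,0,0,0,0,0,30],[0,0,0,0,0,0,30]]]'
python3 -m crank '[[[0,0,0.02,0,0,0,30],[0,0,0.02,0,0,0,30],[0,0,0,0,0,0,30],[0,0,0,0,0,0,30],[0,0,0,0,0,0,30],[0,0,0,0,0,0,30],[0,0,0,0,0,0,30],[0,0,0,0,0,0,30]]]'
```

```text
time_s: 17.3
eef_pos: [475.7, -59.6, 7.8]
ee_rot: [0.0, 0.079, 0.997, -0.0]
force: [-0.1, 0.6, -2.5]
grip_width: 0.508
grip_force: 62.9
time_s: 18.1
eef_pos: [475.6, -59.6, 6.6]
ee_rot: [0.0, 0.079, 0.997, -0.0]
force: [-1.3, -0.9, -1.4]
grip_width: 0.507
grip_force: 62.9
```

```bash
python3 -m crank '[[[0,0,0.02,0,0,0,30],[0,0.05,0.01,0,0,0,30],[0,0.06,0,0,0,0,30],[0,0.06,0,0,0,0,30],[0,0.06,0,0,0,0,30],[0,0.04,0,0,0,0,30],[0,0.03,0,0,0,0,30],[0,0,0,0,0,0,30]]]'
python3 -m crank '[[[0,0.03,0,0,0,0,30],[0,0.03,0,0,0,0,30],[0,0.02,0,0,0,0,30],[0,0.02,0,0,0,0,30],[0,0,0,0,0,0,30],[0,0,0,0,0,0,30],[0,0,0,0,0,0,30],[0,0,0,0,0,0,30]]]'
```

```text
time_s: 18.9
eef_pos: [477.4, -52.5, 6.3]
ee_rot: [0.001, 0.079, 0.997, -0.0]
force: [-0.4, -3.8, 6.1]
grip_width: 0.505
grip_force: 63.7
time_s: 19.7
eef_pos: [477.8, -50.1, 6.3]
ee_rot: [0.001, 0.079, 0.997, -0.0]
force: [0.2, -4.6, 5.0]
grip_width: 0.51
grip_force: 63.7
```

```bash
python3 -m crank '[[[0,0.02,0,0,0,0,30],[0,0.02,0,0,0,0,30],[0,0,0,0,0,0,30],[0,0,0,0,0,0,30],[0,0,0,0,0,0,30],[0,0,0,0,0,0,30],[0,0,0,0,0,0,30],[0,0,0,0,0,0,30]]]'
python3 -m crank '[[[0,0.02,0,0,0,0,30],[0,0.02,0,0,0,0,30],[0,0,0,0,0,0,30],[0,0,0,0,0,0,30],[0,0,0,0,0,0,30],[0,0,0,0,0,0,30],[0,0,0,0,0,0,30],[0,0,0,0,0,0,30]]]'
python3 -c "
from rig import *;s=sense();print(s['wrist_torque'],s['eef_pos'],s['ee_rot'])"
```

```text
time_s: 20.5
eef_pos: [477.9, -49.1, 6.3]
ee_rot: [0.001, 0.079, 0.997, -0.0]
force: [-1.1, -5.2, 5.5]
grip_width: 0.513
grip_force: 63.7
time_s: 21.3
eef_pos: [478.1, -48.1, 6.3]
ee_rot: [0.001, 0.079, 0.997, -0.0]
force: [0.8, -4.1, 4.8]
grip_width: 0.506
grip_force: 63.7
[-0.6872155   0.16001112 -0.10139881] [478.0566761  -48.13054375   6.2649727 ] [ 7.67867981e-04  7.91915505e-02  9.96859047e-01 -3.87116464e-04]
```

```bash
python3 -m crank '[[[0,0.02,0,0,0,0,30],[0,0.02,0,0,0,0,30],[0,0.02,0,0,0,0,30],[0,0,0,0,0,0,30],[0,0,0,0,0,0,30],[0,0,0,0,0,0,30],[0,0,0,0,0,0,30],[0,0,0,0,0,0,30]]]'
python3 -c "
from rig import *;s=sense();print(s['wrist_torque'],s['eef_pos'],s['ee_rot'])"
```

```text
time_s: 22.1
eef_pos: [478.1, -47.6, 6.3]
ee_rot: [0.001, 0.08, 0.997, -0.001]
force: [-4.5, -12.2, 5.8]
grip_width: 0.51
grip_force: 63.8
[-2.01221375  0.59136546 -0.60337391] [478.05149719 -47.58911825   6.27455971] [ 5.13045895e-04  7.98474754e-02  9.96806570e-01 -8.82639480e-04]
```

```bash
python3 -m crank '[[[-0.08,-0.01,0,0,0,0,30],[-0.1,0,0,0,0,0,30],[-0.1,0,0,0,0,0,30],[-0.1,0,0,0,0,0,30],[-0.1,0,0,0,0,0,30],[-0.1,0,0,0,0,0,30],[-0.06,0,0,0,0,0,30],[0,0,0,0,0,0,30]]]'
python3 -c "
from rig import *;s=sense();print(s['wrist_torque'],s['eef_pos'],s['ee_rot'])"
python3 -m crank '[[[-0.02,0,0,0,0,0,30],[-0.02,0,0,0,0,0,30],[-0.02,0,0,0,0,0,30],[0,0,0,0,0,0,30],[0,0,0,0,0,0,30],[0,0,0,0,0,0,30],[0,0,0,0,0,0,30],[0,0,0,0,0,0,30]]]'
python3 -c "
from rig import *;s=sense();print(s['wrist_torque'],s['eef_pos'],s['ee_rot'])"
```

```text
time_s: 22.9
eef_pos: [486.8, -48.8, 6.1]
ee_rot: [-0.009, 0.079, 0.997, 0.0]
force: [-42.0, -10.1, 42.1]
grip_width: 0.509
grip_force: 67.9
[-2.01413828  6.71937245 -0.92929624] [486.82649616 -48.83664656   6.13536202] [-8.73004828e-03  7.93240443e-02  9.96810581e-01  3.84591178e-04]
time_s: 23.7
eef_pos: [488.0, -49.1, 6.1]
ee_rot: [-0.009, 0.079, 0.997, 0.0]
force: [-43.1, -11.6, 43.5]
grip_width: 0.507
grip_force: 67.9
[-1.96981089  6.96368343 -0.98618397] [487.98409298 -49.05151833   6.13245926] [-9.03844089e-03  7.93054639e-02  9.96809311e-01  3.83626254e-04]
```

```bash
python3 -m crank '[[[0.08,0,0,0,0,0,30],[0.08,0,0,0,0,0,30],[0.08,0,0,0,0,0,30],[0.04,0,0,0,0,0,30],[0,0,0,0,0,0,30],[0,0,0,0,0,0,30],[0,0,0,0,0,0,30],[0,0,0,0,0,0,30]]]'
python3 - <<'E'
from h import *
p,R,s=tool();print(p,s["force"],s["wrist_torque"],s["ee_rot"]);np.savez("w6.npz",p=p,R=R);cv2.imwrite("pics/w6.png",capture("wrist"));im=capture("scene")
a=cv2.resize(im[170:260,215:335],None,fx=4,fy=4,interpolation=cv2.INTER_CUBIC)
b=cv2.imread("pics/w6.png")[0:360,120:430]
cv2.imwrite("pics/c6.png",np.hstack([a,b]))
E
```

```text
time_s: 24.5
eef_pos: [487.9, -49.2, 6.3]
ee_rot: [-0.0, 0.08, 0.997, -0.001]
force: [-4.8, -10.5, 9.8]
grip_width: 0.511
grip_force: 64.1
[487.94364337 -49.15252948   6.25779529] [ -4.75525064 -10.54675163   9.79906129] [-1.57125196  0.87339614 -0.77224278] [-4.19412003e-05  8.00923656e-02  9.96787301e-01 -5.36029302e-04]
```

View pics/c6.png

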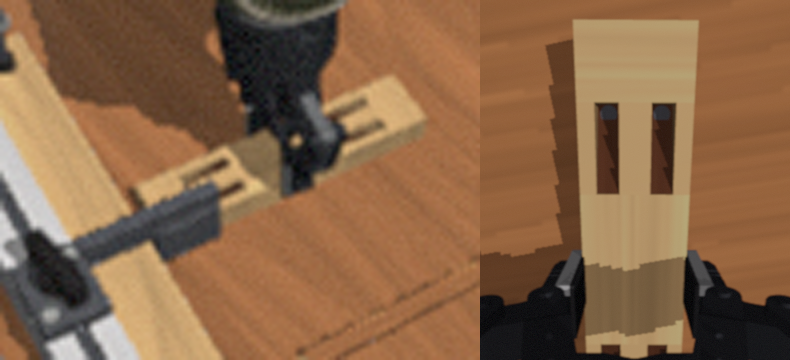

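The near end is still at row 20 in the wrist view, so the rail has not slipped in the pads. It is short of the stile, and the high force was bench friction from the fingers pressing down. I'll unload that before sliding further.

```bash
python3 -m crank '[[[0,0,-0.02,0,0,0,30],[0,0,-0.03,0,0,0,30],[0,0,0,0,0,0,30],[0,0,0,0,0,0,30],[0,0,0,0,0,0,30],[0,0,0,0,0,0,30],[0,0,0,0,0,0,30],[0,0,0,0,0,0,30]]]'
python3 - <<'E'
from h import *
p,R,s=tool();print(p,s["force"],s["wrist_torque"],s["ee_rot"])
S=np.array([600,-45,6]);d=R.T@(S-p);print("gap x",-d[0]-97.5,"y",d[1]-22.5)
E
```

```text
time_s: 25.4
eef_pos: [488.0, -49.2, 6.7]
ee_rot: [-0.0, 0.08, 0.997, -0.001]
force: [-0.6, -10.8, -3.5]
grip_width: 0.503
grip_force: 62.9
[487.96392606 -49.15374073   6.73007354] [ -0.62052763 -10.84577006  -3.46218202] [-1.79360914  0.28093609 -0.7361296 ] [-5.80782338e-05  8.00115929e-02  9.96793775e-01 -5.59012415e-04]
gap x 12.439051072758033 y -0.5277449496253439
```

```bash
python3 -m crank '[[[0,-0.03,0,0,0,0,30],[-0.03,0,0,0,0,0,30],[-0.05,0,0,0,0,0,30],[-0.05,0,0,0,0,0,30],[-0.05,0,0,0,0,0,30],[-0.04,0,0,0,0,0,30],[-0.03,0,0,0,0,0,30],[0,0,0,0,0,0,30]]]'
cat >> h.py <<'E'
def rep():
    p,R,s=tool();S=np.array([600,-45,6]);d=R.T@(S-p)
    print("F tool-ish along ex,ey,z",[round(float(x),1) for x in (-(R.T@s["force"])[0],(R.T@s["force"])[1],s["force"][2])],"tq",s["wrist_torque"].round(2),"gap",(-d[0]-97.5).round(2),(d[1]-22.5).round(2),"z",p[2].round(2),"yaw",np.degrees(np.arctan2(R[0,1],R[1,1])).round(2),"t",s["time_s"])
E
python3 -c "
from h import *;rep()"
```

```text
time_s: 26.2
eef_pos: [492.2, -50.0, 6.3]
ee_rot: [-0.003, 0.08, 0.997, 0.0]
force: [-9.8, -8.2, 1.8]
grip_width: 0.507
grip_force: 63.3
F tool-ish along ex,ey,z [-8.3, -9.6, 1.8] tq [-1.34  1.32 -0.54] gap 8.17 -0.42 z 6.29 yaw 9.13 t 26.2
```

```bash
python3 -m crank '[[[0,-0.03,-0.02,0,0,0,30],[0,-0.02,-0.01,0,0,0,30],[-0.03,0,0,0,0,0,30],[-0.03,0,0,0,0,0,30],[-0.03,0,0,0,0,0,30],[-0.03,0,0,0,0,0,30],[0,0,0,0,0,0,30],[0,0,0,0,0,0,30]]]'
python3 -c "
from h import *;rep()"
```

```text
time_s: 27.0
eef_pos: [496.9, -51.6, 7.8]
ee_rot: [0.0, 0.079, 0.997, 0.0]
force: [0.3, -0.7, -1.6]
grip_width: 0.507
grip_force: 63.0
F tool-ish along ex,ey,z [0.4, -0.6, -1.6] tq [ 0.01 -0.02  0.01] gap 3.28 0.29 z 7.79 yaw 9.09 t 27.0
```

```bash
python3 -m crank '[[[-0.02,0,0,0,0,0,30],[-0.02,0,0,0,0,0,30],[-0.02,0,0,0,0,0,30],[-0.02,0,0,0,0,0,30],[-0.01,0,0,0,0,0,30],[0,0,0,0,0,0,30],[0,0,0,0,0,0,30],[0,0,0,0,0,0,30]]]'
python3 -c "
from h import *;rep()"
python3 -m crank '[[[-0.01,0,0,0,0,0,30],[-0.01,0,0,0,0,0,30],[-0.01,0,0,0,0,0,30],[0,0,0,0,0,0,30],[0,0,0,0,0,0,30],[0,0,0,0,0,0,30],[0,0,0,0,0,0,30],[0,0,0,0,0,0,30]]]'
python3 -c "
from h import *;rep()"
```

```text
time_s: 27.8
eef_pos: [499.0, -52.0, 7.8]
ee_rot: [-0.0, 0.079, 0.997, 0.0]
force: [-0.3, 0.3, -1.9]
grip_width: 0.508
grip_force: 63.0
F tool-ish along ex,ey,z [-0.3, 0.3, -1.9] tq [-0.02  0.11 -0.02] gap 1.15 0.32 z 7.77 yaw 9.09 t 27.8
time_s: 28.6
eef_pos: [499.0, -51.9, 7.5]
ee_rot: [-0.001, 0.079, 0.997, 0.0]
force: [-5.3, 0.1, -0.0]
grip_width: 0.506
grip_force: 63.1
F tool-ish along ex,ey,z [-5.3, -0.7, -0.0] tq [ 0.02  0.8  -0.19] gap 1.11 0.22 z 7.54 yaw 9.09 t 28.6
```

```bash
python3 -m crank '[[[0,0,0,0,0,0.03,30],[0,0,0,0,0,0,30],[0,0,0,0,0,0,30],[0,0,0,0,0,0,30],[0,0,0,0,0,0,30],[0,0,0,0,0,0,30],[0,0,0,0,0,0,30],[0,0,0,0,0,0,30]]]'
python3 -c "
from h import *;rep()"
python3 -m crank '[[[0,0,0,0,0,0.03,30],[0,0,0,0,0,0,30],[0,0,0,0,0,0,30],[0,0,0,0,0,0,30],[0,0,0,0,0,0,30],[0,0,0,0,0,0,30],[0,0,0,0,0,0,30],[0,0,0,0,0,0,30]]]'
python3 -c "
from h import *;rep()"
```

```text
time_s: 29.4
eef_pos: [499.1, -51.7, 7.6]
ee_rot: [-0.001, 0.081, 0.997, 0.0]
force: [-4.8, 1.7, -0.5]
grip_width: 0.511
grip_force: 63.1
F tool-ish along ex,ey,z [-5.0, 0.9, -0.5] tq [0.22 0.7  0.05] gap 1.0 0.39 z 7.55 yaw 9.31 t 29.4
time_s: 30.2
eef_pos: [499.1, -51.6, 7.5]
ee_rot: [-0.001, 0.083, 0.997, 0.0]
force: [-3.8, 2.5, -0.2]
grip_width: 0.503
grip_force: 63.1
F tool-ish along ex,ey,z [-4.2, 1.8, -0.2] tq [0.5  0.65 0.3 ] gap 0.94 0.65 z 7.53 yaw 9.51 t 30.2
```

```bash
python3 -m crank '[[[0.02,0,0,0,0,-0.032,30],[0.01,0,0,0,0,0,30],[0,0,0.015,0,0,0,30],[0,0,0.015,0,0,0,30],[0,0,0,0,0,0,30],[0,0,0,0,0,0,30],[0,0,0,0,0,0,30],[0,0,0,0,0,0,30]]]'
python3 -c "
from h import *;rep()"
python3 -m crank '[[[0,0.01,0,0,0,0,30],[0,0.01,0,0,0,0,30],[0,0.01,0,0,0,0,30],[0,0,0,0,0,0,30],[0,0,0,0,0,0,30],[0,0,0,0,0,0,30],[0,0,0,0,0,0,30],[0,0,0,0,0,0,30]]]'
python3 -c "
from h import *;rep()"
```

```text
time_s: 31.0
eef_pos: [499.0, -51.9, 7.0]
ee_rot: [-0.0, 0.081, 0.997, 0.0]
force: [-3.1, 1.7, -0.3]
grip_width: 0.505
grip_force: 63.1
F tool-ish along ex,ey,z [-3.3, 1.1, -0.3] tq [0.33 0.41 0.12] gap 1.03 0.68 z 7.04 yaw 9.31 t 31.0
time_s: 31.8
eef_pos: [499.1, -51.4, 7.0]
ee_rot: [-0.0, 0.081, 0.997, -0.0]
force: [-4.7, -2.1, -1.3]
grip_width: 0.504
grip_force: 63.1
F tool-ish along ex,ey,z [-4.3, -2.9, -1.3] tq [-0.37  0.7  -0.24] gap 0.99 0.2 z 7.04 yaw 9.33 t 31.8
```

```bash
python3 -m crank '[[[0,0,0.015,0,0,0,30],[0,0,0.015,0,0,0,30],[0,0,0,0,0,0,30],[0,0,0,0,0,0,30],[0,0,0,0,0,0,30],[0,0,0,0,0,0,30],[0,0,0,0,0,0,30],[0,0,0,0,0,0,30]]]'
python3 -c "
from h import *;rep()"
python3 -m crank '[[[0,0.01,0,0,0,0,30],[0,0.01,0,0,0,0,30],[0,0,0,0,0,0,30],[0,0,0,0,0,0,30],[0,0,0,0,0,0,30],[0,0,0,0,0,0,30],[0,0,0,0,0,0,30],[0,0,0,0,0,0,30]]]'
python3 -c "
from h import *;rep()"
```

```text
time_s: 32.6
eef_pos: [499.2, -51.3, 6.5]
ee_rot: [-0.0, 0.081, 0.997, -0.0]
force: [-5.7, -0.5, 2.6]
grip_width: 0.504
grip_force: 63.5
F tool-ish along ex,ey,z [-5.5, -1.5, 2.6] tq [-0.17  0.87 -0.04] gap 0.97 0.05 z 6.5 yaw 9.3 t 32.6
time_s: 33.4
eef_pos: [499.2, -51.2, 6.5]
ee_rot: [-0.0, 0.081, 0.997, -0.0]
force: [-5.8, -3.9, 1.9]
grip_width: 0.509
grip_force: 63.4
F tool-ish along ex,ey,z [-5.1, -4.8, 1.9] tq [-0.61  0.97 -0.13] gap 0.97 -0.06 z 6.47 yaw 9.31 t 33.4
```

```bash
python3 -m crank '[[[0,0.01,0,0,0,0,30],[0,0.01,0,0,0,0,30],[0,0,0,0,0,0,30],[0,0,0,0,0,0,30],[0,0,0,0,0,0,30],[0,0,0,0,0,0,30],[0,0,0,0,0,0,30],[0,0,0,0,0,0,30]]]'
python3 -c "
from h import *;rep()"
python3 -m crank '[[[0,0.01,0,0,0,0,30],[0,0.01,0,0,0,0,30],[0,0,0,0,0,0,30],[0,0,0,0,0,0,30],[0,0,0,0,0,0,30],[0,0,0,0,0,0,30],[0,0,0,0,0,0,30],[0,0,0,0,0,0,30]]]'
python3 -c "
from h import *;rep()"
```

```text
time_s: 34.2
eef_pos: [499.2, -51.1, 6.5]
ee_rot: [-0.0, 0.081, 0.997, -0.001]
force: [-7.7, -6.0, 1.5]
grip_width: 0.504
grip_force: 63.4
F tool-ish along ex,ey,z [-6.7, -7.1, 1.5] tq [-1.1   1.09 -0.15] gap 0.98 -0.14 z 6.47 yaw 9.31 t 34.2
time_s: 35.0
eef_pos: [499.2, -51.0, 6.5]
ee_rot: [-0.0, 0.081, 0.997, -0.001]
force: [-8.8, -10.8, 2.1]
grip_width: 0.508
grip_force: 63.4
F tool-ish along ex,ey,z [-6.9, -12.1, 2.1] tq [-1.56  1.31 -0.38] gap 0.99 -0.23 z 6.49 yaw 9.33 t 35.0
```

```bash
python3 -m crank '[[[-0.01,-0.01,0,0,0,0,30],[-0.01,0,0,0,0,0,30],[-0.01,0,0,0,0,0,30],[0,0,0,0,0,0,30],[0,0,0,0,0,0,30],[0,0,0,0,0,0,30],[0,0,0,0,0,0,30],[0,0,0,0,0,0,30]]]'
python3 -c "
from h import *;rep()"
```

```text
time_s: 35.8
eef_pos: [499.2, -51.0, 6.5]
ee_rot: [-0.001, 0.081, 0.997, -0.001]
force: [-12.3, -7.4, 5.7]
grip_width: 0.512
grip_force: 63.9
F tool-ish along ex,ey,z [-11.0, -9.3, 5.7] tq [-1.28  1.85 -0.36] gap 0.99 -0.22 z 6.45 yaw 9.32 t 35.8
```

```bash
python3 -m crank '[[[-0.01,0,0,0,0,0,30],[0,0,0,0,0,0,30],[0,0,0,0,0,0,30],[0,0,0,0,0,0,30],[0,0,0,0,0,0,30],[0,0,0,0,0,0,30],[0,0,0,0,0,0,30],[0,0,0,0,0,0,30]]]'
python3 -c "
from h import *;rep()"
python3 -m crank '[[[0,0,0,0,0,0,30],[0,0,0,0,0,0,30],[0,0,0,0,0,0,30],[0,0,0,0,0,0,30],[0,0,0,0,0,0,30],[0,0,0,0,0,0,30],[0,0,0,0,0,0,30],[0,0,0,0,0,0,30]]]'
python3 -c "
from h import *;rep()"
```

```text
time_s: 36.6
eef_pos: [499.2, -51.0, 6.4]
ee_rot: [-0.002, 0.081, 0.997, -0.001]
force: [-12.8, -8.5, 7.4]
grip_width: 0.51
grip_force: 64.0
F tool-ish along ex,ey,z [-11.3, -10.5, 7.4] tq [-1.28  2.04 -0.33] gap 1.01 -0.22 z 6.43 yaw 9.32 t 36.6
time_s: 37.4
eef_pos: [499.2, -51.0, 6.5]
ee_rot: [-0.001, 0.081, 0.997, -0.001]
force: [-12.6, -8.3, 7.5]
grip_width: 0.508
grip_force: 64.0
F tool-ish along ex,ey,z [-11.1, -10.3, 7.5] tq [-1.31  2.08 -0.36] gap 1.0 -0.21 z 6.45 yaw 9.32 t 37.4
```

```bash
python3 -m crank '[[[-0.01,0,-0.01,0,0,0,30],[-0.01,0,0,0,0,0,30],[0,0,0,0,0,0,30],[0,0,0,0,0,0,30],[0,0,0,0,0,0,30],[0,0,0,0,0,0,30],[0,0,0,0,0,0,30],[0,0,0,0,0,0,30]]]'
python3 -c "
from h import *;rep()"
python3 -m crank '[[[0,0,0,0,0,0,30],[0,0,0,0,0,0,30],[0,0,0,0,0,0,30],[0,0,0,0,0,0,30],[0,0,0,0,0,0,30],[0,0,0,0,0,0,30],[0,0,0,0,0,0,30],[0,0,0,0,0,0,30]]]'
python3 -c "
from h import *;rep()"
```

```text
time_s: 38.2
eef_pos: [499.2, -51.1, 6.4]
ee_rot: [-0.002, 0.081, 0.997, -0.0]
force: [-15.0, -8.7, 7.0]
grip_width: 0.51
grip_force: 63.9
F tool-ish along ex,ey,z [-13.4, -11.0, 7.0] tq [-1.38  2.29 -0.32] gap 0.99 -0.21 z 6.44 yaw 9.32 t 38.2
time_s: 39.0
eef_pos: [499.2, -51.0, 6.5]
ee_rot: [-0.002, 0.081, 0.997, -0.0]
force: [-14.2, -8.6, 7.0]
grip_width: 0.51
grip_force: 63.9
F tool-ish along ex,ey,z [-12.7, -10.8, 7.0] tq [-1.41  2.34 -0.37] gap 0.98 -0.23 z 6.45 yaw 9.32 t 39.0
```

The push is steady at about 13 N, with the rail on the stile, the stop and the bench. Handing in.

```bash
python3 -c "
from rig import *;print(finish_job())"
```

```text
the job is handed in; nothing more can be done
None
```

I locked the stop's knob, then set the rail flat, holes up, against the stile and stop, and handed in at about 39 s holding a steady push of roughly 13 N by the wrist reading; one slide was not gentle, as bench friction took the wrist force to about 43 N per axis some 12 mm short of the stile, so I backed off and redid the approach lightly.

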